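Square up a stack of plates on the indexing table

TASK

Stack all the loose aluminium plates flat in the square corner of the turntable, long edges along the long fence, and nudge them with the held wooden push block until every plate touches both fences. Then turn the turntable counter-clockwise (seen from above) by its post all the way to its stop, with the plates still square in the corner, and leave the push block on the bench clear of the turntable. Do not disturb the tape roll, tape measure or pliers.

Things in the scene. Friction and masses are not known exactly. Their poses are not given: they have to be found in the camera images.
- plate_1_center (a point): centre of a bare aluminium plate, 100 (its x) x 55 (its y) x 14 (its z) mm, 0.2 kg, with two dark hole marks; it is symmetric, so either way round or up is the same. It starts flat on the bench to the right of the turntable. Two or three such plates are present (None if absent)
- plate_2_center (a point): centre of a bare aluminium plate, 100 (its x) x 55 (its y) x 14 (its z) mm, 0.2 kg, with two dark hole marks; it is symmetric, so either way round or up is the same. It starts flat on the bench to the right of the turntable. Two or three such plates are present (None if absent)
- plate_3_center (a point): centre of a bare aluminium plate, 100 (its x) x 55 (its y) x 14 (its z) mm, 0.2 kg, with two dark hole marks; it is symmetric, so either way round or up is the same. It starts flat on the bench to the right of the turntable. Two or three such plates are present (None if absent)
- push_block_center (a point): centre of the loose plain hardwood push block, 50 (its x) x 60 (its y) x 45 (its z, height) mm, 0.09 kg. It starts upright on the bench among the plates
- corner (a point): inside corner of the fences on the upper face of the grey disc (280 mm across, 36 mm above the bench); turns with the disc. x runs along the long fence (80 mm), y along the short fence (45 mm), both away from the corner, z up. Fences: steel, 12 mm thick, 45 mm high. A plate pushed home has its centre at x = 50, y = 27.5 mm here; z = 7 mm for the lowest, 14 mm more for each further
- axis (a point): the turntable's vertical axis at the upper face of the disc, 50 mm along x and 27.5 mm along y from the corner, so that plates pushed home are centred on it; the disc's foot is fixed to the bench and, with two ears, reaches 150 mm from the axis
- post (a point): a point on the centre line of the black upright post with which the turntable is turned, 15 mm below its top; the post is 20 mm thick, stands 75 mm above the disc, 117 mm from the axis, behind the corner outside the fences
- turntable (a joint): turning angle of the disc in rad, growing counter-clockwise seen from above: it can turn from a stop at 0 to a stop at 1.571 (a quarter turn). It starts between 0 and 0.25. Stiff: it takes about 0.7 N m (6 N at the post) to turn and stays where it is left
- tape_blue: a roll of blue tape lying flat, 105 mm across, 36 mm high: leave it alone. Origin at its underside
- tape_measure: a yellow and black tape measure, 43 x 85 x 65 mm: leave it alone. Origin at its underside
- pliers: blue-handled pliers lying flat, 68 x 170 x 14 mm: leave them alone. Origin at the underside
There are look-alikes about, which are no part of the job. Leave any red or yellow look-alike of the part that bears plate_3_center alone. Leave any blue look-alike of the part that bears plate_1_center alone.

How it is judged:
On the way, in this order (a step that is already met when the one before it is completed fails the run):
1. every plate lies flat on the stack, touching both fences, while the push block bears on the plates, before the turntable is turned (x of plate_1_center in the frame of corner between 0.046 and 0.0535 m and y of plate_1_center in the frame of corner between 0.0235 and 0.031 m and z of plate_1_center in the frame of corner between 0.003 and 0.045 m and (angle between plate_1_center's own z axis and vertical below 0.06 rad or angle between plate_1_center's own z axis and vertical above 3.08 rad) and angle between the x axis of each of plate_1_center, plate_2_center, plate_3_center and the x axis of corner, either way round below 0.04 rad and x of plate_2_center in the frame of corner between 0.046 and 0.0535 m and y of plate_2_center in the frame of corner between 0.0235 and 0.031 m and z of plate_2_center in the frame of corner between 0.003 and 0.045 m and (angle between plate_2_center's own z axis and vertical below 0.06 rad or angle between plate_2_center's own z axis and vertical above 3.08 rad) and x of plate_3_center in the frame of corner between 0.046 and 0.0535 m and y of plate_3_center in the frame of corner between 0.0235 and 0.031 m and z of plate_3_center in the frame of corner between 0.003 and 0.045 m and (angle between plate_3_center's own z axis and vertical below 0.06 rad or angle between plate_3_center's own z axis and vertical above 3.08 rad) and (contact force between push_block and plate_1 above 0.3 N or contact force between push_block and plate_2 above 0.3 N or contact force between push_block and plate_3 above 0.3 N) and value of joint turntable below 0.6 rad), for 0.1 s.
2. the turntable is turned to its far stop with every plate still touching both fences (x of plate_1_center in the frame of corner between 0.046 and 0.0535 m and y of plate_1_center in the frame of corner between 0.0235 and 0.031 m and z of plate_1_center in the frame of corner between 0.003 and 0.045 m and (angle between plate_1_center's own z axis and vertical below 0.06 rad or angle between plate_1_center's own z axis and vertical above 3.08 rad) and angle between the x axis of each of plate_1_center, plate_2_center, plate_3_center and the x axis of corner, either way round below 0.04 rad and x of plate_2_center in the frame of corner between 0.046 and 0.0535 m and y of plate_2_center in the frame of corner between 0.0235 and 0.031 m and z of plate_2_center in the frame of corner between 0.003 and 0.045 m and (angle between plate_2_center's own z axis and vertical below 0.06 rad or angle between plate_2_center's own z axis and vertical above 3.08 rad) and x of plate_3_center in the frame of corner between 0.046 and 0.0535 m and y of plate_3_center in the frame of corner between 0.0235 and 0.031 m and z of plate_3_center in the frame of corner between 0.003 and 0.045 m and (angle between plate_3_center's own z axis and vertical below 0.06 rad or angle between plate_3_center's own z axis and vertical above 3.08 rad) and value of joint turntable above 1.52 rad), for 0.2 s.
At the end, for the whole second after the job is handed in: Every plate lies flat on the stack with its edges within 3 mm of both fences and within 0.04 rad of parallel; the turntable is within 0.05 rad of its far stop; the push block rests on the bench, its centre more than 160 mm from the turntable's axis; all at rest (all of step 2 and height (world z) of push_block_center below 0.035 m and horizontal distance between push_block_center and axis above 0.16 m and linear speed of each of push_block, plate_1, plate_2, plate_3 below 0.02 m/s); the robot touches nothing.
It fails at once if the tape blue is moved more than 30 mm (distance of tape_blue from where it was at the start of the episode above 0.03 m).
It fails at once if the tape measure is moved more than 30 mm (distance of tape_measure from where it was at the start of the episode above 0.03 m).
It fails at once if the pliers is moved more than 30 mm (distance of pliers from where it was at the start of the episode above 0.03 m).
Of plate_1, plate_2, plate_3 only 2 to 3 are there at a start; the rules pass over those that are not, and their reading is None.
At some moment in a run one of push_block, plate_1, plate_2, plate_3 may be knocked a few centimetres aside while the robot is not near it.
Once in a run the grip may slacken for a moment while it holds something.
It also fails if it takes over 210 s, if anything falls off the work surface, if the arm or the gripper's body presses on something with over 40 N, if the wrist force passes 120 N, or if a joint passes its speed limit or range.

ROBOT

A 6-joint arm with a two-finger parallel gripper is mounted at the origin on the work surface; the furniture and walls round the work are solid. World frame = base frame: x ahead of the robot, y to its left, z up, the work surface at z = 0. Lengths are in m, angles in rad, forces in N, time in s.
With the tool pointing down it reaches from about 0.35 to 0.775 m from the base axis. Payload 7.3 kg.
Tool frame: the origin (TCP) lies between the finger pads; the fingertips stand 8 mm ahead of it and the grasp point (between the pads) lies 11 mm behind it (robot.nose_length is the distance from the TCP to the fingertips, in m); z points along the fingers, y is the line along which they close (so a half turn about z gives the same grasp; the last joint's range is limited). The gripper opens to 92 mm and grips with 3 to 60 N. Pads are 19 mm wide; open, the fingers measure 130 mm over their backs; the gripper's body (75 mm by 190 mm) begins 47 mm behind the grasp point.
Start: joints at [1.14, 0.342, 1.524, -0, 1.275, -0.146], TCP at [0.147, 0.504, 0.235] pointing down, gripper open.
Joint ranges: [-2.53, 2.53], [-0.77, 2.02], [0.04, 2.7], [-1, 4.14], [0.28, 2.66], [-3.11, 3.11]. Speed limits (rad/s): [2.57, 2.57, 3.14, 3.14, 3.14, 3.14].

INTERFACE

Orientations are given as [roll, pitch, yaw] about the fixed x, y, z axes, in that order (R = Rz(yaw) Ry(pitch) Rx(roll)).
In Python, from cell import robot gives the robot as it stands. The module is installed in compiled form; this text tells all that it offers.
- The arm moves only by the shell command python3 -m jog 'ROWS' [FORCE]. ROWS is JSON, a list that holds one entry, the list of rows, each a list of 5 numbers: the gripper's target within -1 to 1 (fully open at 1, half-way at 0, shut at -1), then the shift along the tool's x, y, z in m, then the turn about the tool's z in rad. A call has 1 to 5 rows; each row is the pose to reach, as a shift and turn from the pose commanded when the call began, along the tool's axes at that moment; what a row does not reach only later rows make up. A row lasts 1/12 s, in which the tool goes at most 41.7 mm and 7.16 degrees, less where a joint would pass 70% of its speed; a pose out of reach is approached as far as the arm can. A call with a gripper value outside its range is refused whole. The fingers move at their own pace and stop on an object; FORCE is the grip in N (left out, the last holds). Time passes only in rows, so rows that repeat a pose let the fingers close. It gives the time, the measured TCP pose, the force, the opening and the grip force at its end, in the units of the state.
- robot.observe(): the state, without advancing time (a new reading comes with each control period).
- robot.read_camera(name): name is "side" or "top" or "wrist"; returns the picture (384x512x3 uint8, red, green, blue); there is no depth.
- robot.camera_model(name): a dict with "camera_matrix" (3x3 intrinsics, pixels), "position" and "attitude" of the camera in the world; the wrist camera has in their place "mount" (4x4, takes a point from camera to tool coordinates, whose origin is the TCP and whose axes are the flange's). Camera axes: x right, y down, z forward; pixel columns grow to the right and rows downward; lengths in m; the calibration is good to about 2 mm. A picture is of the moment at which its call begins: read the wrist's pose just before it. camera_model takes no time and is no camera call.
- robot.hand_in(): hands the job in; it is judged then, once.
The state is a dict: "time": time; "qpos": joint angles; "qvel": joint speeds; "joint_efforts": joint torques, N m; "tool_pos": TCP position; "tool_rot": TCP orientation; "contact_force": force on the tool from outside, world axes, zero at the start; "torque": the same for the moment, N m; "opening": finger opening in m; "grip_force": force on a finger pad.
Only numpy, scipy, OpenCV 4.12 (cv2) and the standard library are available. Lean on these libraries where they do the work, as an engineer would, in place of code of your own. Each camera call takes 0.05 s, during which the arm holds its last target. There are 200 camera calls.

## Working session

There is one attempt and no reset: what is moved stays moved. The work goes in short steps, Python scripts to look and compute and a shell command to move; the robot and the scene stay as the last step left them, time stands still between calls to the robot, and variables do not carry over. Pictures are saved under pics/ and viewed, at most 14 in all, crops included, and the job is handed in when it is done.

```bash
mkdir -p pics; ls; cat > h.py <<'E'
import numpy as np, cv2
from cell import robot
from scipy.spatial.transform import Rotation as Ro
def snap(n,f):
    im=robot.read_camera(n); cv2.imwrite('pics/'+f+'.png',im[:,:,::-1]); return im
def cam(n):
    m=robot.camera_model(n); K=np.array(m['camera_matrix'])
    if n=='wrist':
        s=robot.observe(); T=np.eye(4); T[:3,:3]=Ro.from_euler('xyz',s['tool_rot']).as_matrix(); T[:3,3]=s['tool_pos']
        T=T@np.array(m['mount']); return K,T[:3,:3],T[:3,3]
    a=np.array(m['attitude']); R=a if a.shape==(3,3) else Ro.from_euler('xyz',a).as_matrix()
    return K,R,np.array(m['position'])
def ray(c,u,v,z):
    K,R,p=c; d=R@np.linalg.solve(K,[u,v,1]); return p+d*(z-p[2])/d[2]
def proj(c,P):
    K,R,p=c; q=K@(R.T@(np.array(P)-p)); return q[:2]/q[2]
E
python3 - <<'E'
from h import *
for n in ['side','top','wrist']:
    print(n,{k:np.array(v).round(3).tolist() for k,v in robot.camera_model(n).items()})
a=snap('top','top0');b=snap('side','side0')
print(robot.observe())
E
```

```text
pics
side {'camera_matrix': [[487.44, 0.0, 247.799], [0.0, 487.44, 196.068], [0.0, 0.0, 1.0]], 'position': [0.26, -1.312, 0.816], 'attitude': [-2.065, -0.005, -0.209]}
top {'camera_matrix': [[387.162, 0.0, 260.666], [0.0, 387.162, 191.147], [0.0, 0.0, 1.0]], 'position': [0.484, 0.047, 1.348], 'attitude': [-3.093, -0.007, -1.599]}
wrist {'camera_matrix': [[326.647, 0.0, 257.252], [0.0, 326.647, 194.226], [0.0, 0.0, 1.0]], 'mount': [[0.0, -0.968, -0.25, 0.067], [1.0, -0.0, 0.001, 0.001], [-0.001, -0.25, 0.968, -0.15], [0.0, 0.0, 0.0, 1.0]]}
{'time': 0.1, 'qpos': array([ 1.13997233e+00,  3.42642103e-01,  1.52488001e+00, -3.19511133e-06,
        1.27535470e+00, -1.46013519e-01]), 'qvel': array([ 6.25014751e-04, -3.34198241e-03, -1.70021528e-03, -7.63143819e-04,
       -5.52638190e-04,  2.15212853e-05]), 'joint_efforts': array([ 1.03821516e-03, -4.32001376e+01, -2.44699162e+01,  7.18210987e-02,
        5.25767030e-02, -5.00266879e-05]), 'tool_pos': array([0.14736356, 0.50356065, 0.23413459]), 'tool_rot': array([-3.14032171e+00, -1.83816322e-04,  2.85678299e+00]), 'contact_force': array([-0.17115282,  0.27386088, -0.35376912]), 'torque': array([-0.03518473,  0.00433039,  0.03071714]), 'grip_force': 0.0, 'opening': 0.0919434262869071}
```

View pics/top0.png

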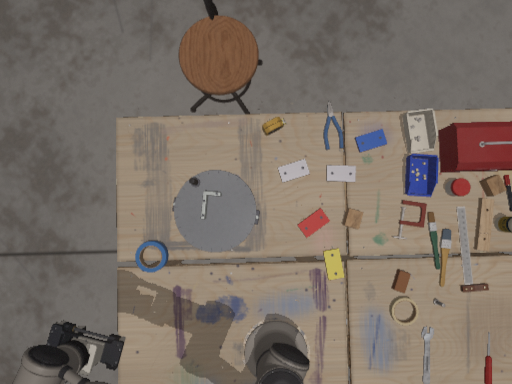

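View pics/side0.png

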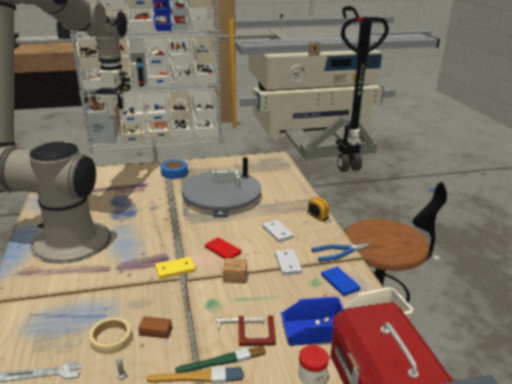

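Top: bare plates at (293,170) and (341,173); red (313,222), yellow (334,264) and blue (371,140) look-alikes. The push block is light wood at (353,217), and the darker brown block at (401,281) is a decoy. The fence corner is near (204,194), the post near (194,181), the blue tape at (152,256), the tape measure at (273,125) and the pliers at (333,128).

```bash
python3 - <<'E'
from h import *
im=cv2.imread('pics/top0.png')
a=cv2.resize(im[150:260,130:270],None,fx=5.5,fy=5.5,interpolation=cv2.INTER_CUBIC)
b=cv2.resize(im[100:240,260:400],None,fx=4,fy=4,interpolation=cv2.INTER_CUBIC)
cv2.imwrite('pics/a.png',a);cv2.imwrite('pics/b.png',b)
c=cam('top')
g=cv2.cvtColor(im,cv2.COLOR_BGR2HSV)
for n,(u,v) in dict(p1=(293,170),p2=(341,173),blk=(353,217)).items():
    x0,y0=u-22,v-22
    if n!='blk': m=((g[...,1]<45)&(g[...,2]>150))[y0:y0+44,x0:x0+44]
    else:
        continue
    pts=[ray(c,x+x0,y+y0,.014)[:2] for y,x in np.argwhere(m)]
    r=cv2.minAreaRect(np.array(pts,np.float32)); print(n,len(pts),r, np.mean(pts,0))
for u,v,z in [(353,217,.045),(215,210,.036),(204,192,.081),(194,181,.111),(313,222,.014)]: print(u,v,ray(c,u,v,z).round(3))
E
```

```text
p1 466 ((0.6188188195228577, -0.08042163401842117), (0.057561345398426056, 0.10122549533843994), 16.125703811645508) [ 0.61882178 -0.08049604]
p2 457 ((0.603861391544342, -0.24412555992603302), (0.09763798862695694, 0.05562089756131172), 88.409423828125) [ 0.60424971 -0.24486339]
353 217 [ 0.451 -0.272  0.045]
215 210 [0.488 0.192 0.036]
204 192 [0.548 0.222 0.081]
194 181 [0.582 0.249 0.111]
313 222 [ 0.437 -0.141  0.014]
```

View pics/a.png

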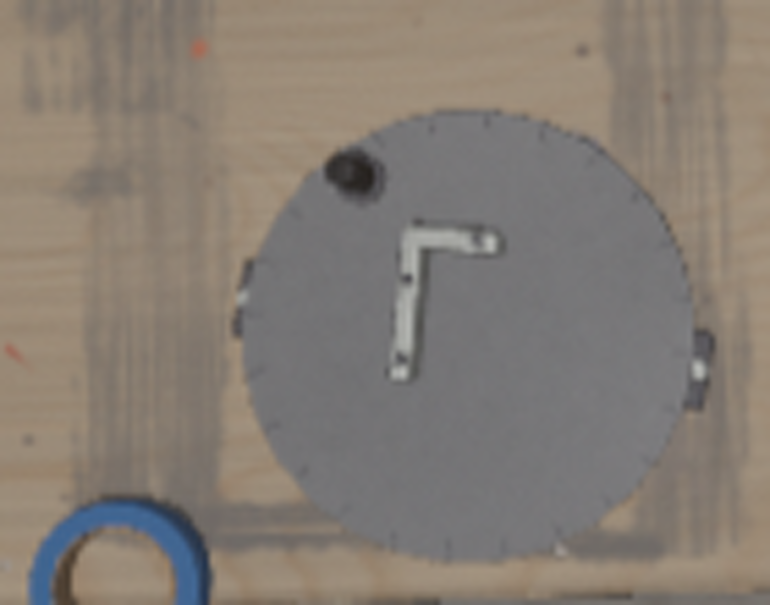

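View pics/b.png

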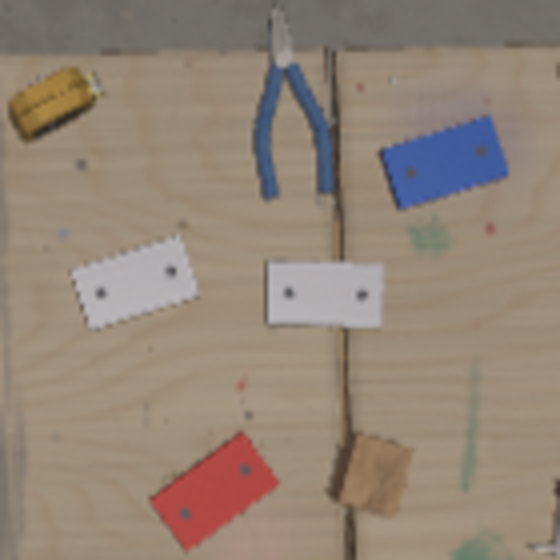

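The two bare plates and the light block are confirmed. The disc centre in the crop is (468,336), the inner fence corner (425,251), and the long fence runs down and slightly left. Next I work out the corner frame, the block pose and the first reach.

```bash
cat >> h.py <<'E'
def go(x,y,z,yawdeg):
    s=robot.observe(); R=Ro.from_euler('xyz',s['tool_rot']).as_matrix()
    d=R.T@(np.array([x,y,z])-s['tool_pos']); yaw=np.arctan2(R[1,0],R[0,0])
    t=-(np.radians(yawdeg)-yaw); t=(t+np.pi)%(2*np.pi)-np.pi
    print('shift',d.round(4),'turn',t.round(3),'| tcp',s['tool_pos'].round(4),'yaw',np.degrees(yaw).round(2),'op',round(s['opening'],4),'F',s['contact_force'].round(1),'t',round(s['time'],1))
E
python3 - <<'E'
from h import *
c=cam('top')
f=lambda x,y,z:ray(c,130+x/5.5,150+y/5.5,z)[:2]
ax=f(468,336,.036); co=f(425,251,.081); print('axis',ax,'corner',co,'dist',np.linalg.norm(ax-co))
d=ax-co; print('ang from corner', np.degrees(np.arctan2(d[1],d[0])-np.arctan2(27.5,50)))
e=f(410,378,.081)-co; print('ang from fence',np.degrees(np.arctan2(e[1],e[0])))
e=f(495,257,.081)-co; print('short', np.degrees(np.arctan2(e[1],e[0])))
o=f(415,225,.081)
p=f(352,172,.111); print('post',p,np.linalg.norm(p-ax), np.degrees(np.arctan2(*(p-ax)[::-1])))
g=lambda x,y:ray(c,260+x/4,100+y/4,.045)[:2]
q=np.array([g(357,433),g(413,450),g(393,517),g(342,500)]); print('blk',q.mean(0),np.linalg.norm(q-np.roll(q,-1,0),axis=1)); e=q[2]-q[1]; print(np.degrees(np.arctan2(e[1],e[0])))
go(.619,-.0805,.234,106)
E
```

```text
axis [0.48442898 0.19200766] corner [0.53561003 0.21144853] dist 0.054748948568782714
ang from corner -188.01175970944337
ang from fence 172.03578457366947
short -96.50983108481184
post [0.58154317 0.24897627] 0.11259035742821204 30.396510664681866
blk [ 0.44550841 -0.27536208] [0.04918151 0.0588728  0.045063   0.05778205]
161.0234842994074
shift [-6.167e-01 -4.280e-01  6.000e-04] turn 1.007 | tcp [0.1474 0.5036 0.2341] yaw 163.68 op 0.0919 F [-0.2  0.3 -0.4] t 0.1
```

```bash
python3 -m jog '[[[1,-0.165,-0.114,0,0],[1,-0.165,-0.114,0,0],[1,-0.165,-0.114,0,0],[1,-0.165,-0.114,0,0],[1,-0.165,-0.114,0,0]]]' 20
python3 -m jog '[[[1,-0.165,-0.114,0,0],[1,-0.165,-0.114,0,0],[1,-0.165,-0.114,0,0],[1,-0.165,-0.114,0,0],[1,-0.165,-0.114,0,0]]]'
python3 -m jog '[[[1,-0.165,-0.114,0,0],[1,-0.165,-0.114,0,0],[1,-0.165,-0.114,0,0],[1,-0.165,-0.114,0,0],[1,-0.165,-0.114,0,0]]]'
python3 -m jog '[[[1,-0.122,-0.086,0,0.12],[1,-0.122,-0.086,0,0.24],[1,-0.122,-0.086,0,0.36],[1,-0.122,-0.086,0,0.48],[1,-0.122,-0.086,0,0.6]]]'
python3 -c "from h import *;go(.619,-.0805,.234,106)"
```

```text
time: 0.52
tool_pos: [0.2747, 0.3459, 0.2345]
tool_rot: [-3.141, 0.0, 2.857]
contact_force: [0.5, 0.4, 0.3]
opening: 0.0919
grip_force: 0.0
time: 0.93
tool_pos: [0.4013, 0.1899, 0.2346]
tool_rot: [-3.141, 0.0, 2.856]
contact_force: [-0.0, 1.0, -0.4]
opening: 0.092
grip_force: 0.0
time: 1.35
tool_pos: [0.5277, 0.0339, 0.2343]
tool_rot: [-3.141, -0.0, 2.856]
contact_force: [1.0, 0.2, 0.3]
opening: 0.0918
grip_force: 0.0
time: 1.77
tool_pos: [0.6213, -0.085, 0.233]
tool_rot: [-3.141, 0.001, 2.247]
contact_force: [-1.7, 0.6, -0.9]
opening: 0.092
grip_force: 0.0
shift [ 0.0049  0.001  -0.001 ] turn 0.396 | tcp [ 0.6213 -0.085   0.233 ] yaw 128.72 op 0.092 F [-1.7  0.6 -0.9] t 1.8
```

```bash
python3 -m jog '[[[1,0.005,0.001,0,0.12],[1,0.005,0.001,0,0.24],[1,0.005,0.001,0,0.36],[1,0.005,0.001,0,0.396],[1,0.005,0.001,0,0.396]]]' >/dev/null
cat >> h.py <<'E'
def plate(c,im,z,near,smax=45,vmin=150):
    g=cv2.cvtColor(im,cv2.COLOR_RGB2HSV); m=((g[...,1]<smax)&(g[...,2]>vmin)).astype(np.uint8)
    m=cv2.morphologyEx(m,cv2.MORPH_CLOSE,np.ones((9,9)))
    best=None
    for k in cv2.findContours(m,cv2.RETR_EXTERNAL,cv2.CHAIN_APPROX_NONE)[0]:
        if cv2.contourArea(k)<300: continue
        w=np.array([ray(c,*p,z)[:2] for p in k[:,0]],np.float32); r=cv2.minAreaRect(w)
        d=np.linalg.norm(np.array(r[0])-near)
        if best is None or d<best[0]: best=(d,r)
    if best is None: return print('no plate')
    (x,y),(a,b),t=best[1]; t=t if a>b else t+90
    print('plate centre',round(x,4),round(y,4),'size',round(a,4),round(b,4),'xdir',round(t%180,1)); return x,y,t
E
python3 - <<'E'
from h import *
c=cam('wrist'); im=snap('wrist','w1'); x,y,t=plate(c,im,.014,(.619,-.08)); go(x,y,.011,106)
E
```

```text
plate centre 0.6131 -0.0544 size 0.0548 0.0502 xdir 15.3
shift [0.0214 0.0028 0.2232] turn 0.012 | tcp [ 0.6168 -0.0757  0.2342] yaw 106.68 op 0.0919 F [ 0.6 -0.2 -0.1] t 2.2
```

View pics/w1.png

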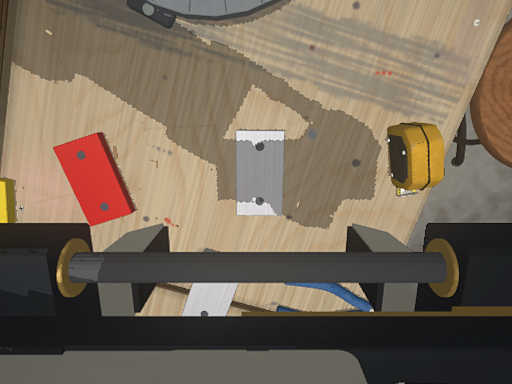

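The wrist view shows the plate with corners about (236,130) and (284,215), partly in shadow. I'll use the corners directly.

```bash
cat >> h.py <<'E'
def quad(c,pts,z):
    w=np.array([ray(c,*p,z)[:2] for p in pts],np.float32); (x,y),(a,b),t=cv2.minAreaRect(w); t=t if a>b else t+90
    print('quad',round(x,4),round(y,4),'size',round(a,4),round(b,4),'xdir',round(t%180,1)); return x,y,t
E
python3 - <<'E'
from h import *
c=cam('wrist'); x,y,t=quad(c,[(236,130),(284,130),(284,215),(236,215)],.014); go(x,y,.011,t)
E
```

```text
quad 0.6213 -0.0771 size 0.0571 0.0995 xdir 106.7
shift [-0.0028  0.004   0.2232] turn -0.0 | tcp [ 0.6168 -0.0757  0.2342] yaw 106.68 op 0.0919 F [ 0.6 -0.2 -0.1] t 2.2
```

```bash
python3 -m jog '[[[1,-0.001,0.003,0.04,0],[1,-0.001,0.003,0.08,0],[1,-0.001,0.003,0.12,0],[1,-0.001,0.003,0.16,0],[1,-0.001,0.003,0.18,0]]]' >/dev/null
python3 -m jog '[[[1,0,0,0.015,0],[1,0,0,0.03,0],[1,0,0,0.042,0],[1,0,0,0.042,0],[1,0,0,0.042,0]]]'
python3 -m jog '[[[-0.2,0,0,0,0],[-0.4,0,0,0,0],[-1,0,0,0,0],[-1,0,0,0,0],[-1,0,0,0,0]]]' 20
python3 -m jog '[[[-1,0,0,0,0],[-1,0,0,0,0],[-1,0,0,0,0],[-1,0,0,-0.01,0],[-1,0,0,-0.02,0]]]' 25
```

```text
time: 3.07
tool_pos: [0.6199, -0.0757, 0.0124]
tool_rot: [-3.141, -0.001, 1.861]
contact_force: [-0.4, 0.1, 0.3]
opening: 0.0921
grip_force: 0.0
time: 3.48
tool_pos: [0.6204, -0.0759, 0.0133]
tool_rot: [3.141, 0.0, 1.861]
contact_force: [-0.9, 0.6, 0.3]
opening: 0.0631
grip_force: 0.0
time: 3.9
tool_pos: [0.6195, -0.0756, 0.0325]
tool_rot: [-3.14, -0.001, 1.861]
contact_force: [0.4, -0.2, -2.6]
opening: 0.0549
grip_force: 25.0
```

```bash
python3 -m jog '[[[-1,0,0,-0.035,0],[-1,0,0,-0.07,0],[-1,0,0,-0.11,0],[-1,0,0,-0.15,0],[-1,0,0,-0.19,0]]]' 30
python3 -c "from h import *;go(.475,.158,.222,172)"
```

```text
time: 4.32
tool_pos: [0.6197, -0.0756, 0.2255]
tool_rot: [3.141, 0.0, 1.861]
contact_force: [1.4, -0.0, -1.9]
opening: 0.0549
grip_force: 30.0
shift [ 0.2653 -0.0718  0.0035] turn -1.141 | tcp [ 0.6197 -0.0756  0.2255] yaw 106.62 op 0.0549 F [ 1.4 -0.  -1.9] t 4.3
```

```bash
python3 -m jog '[[[-1,0.035,-0.01,0,0],[-1,0.07,-0.019,0,0],[-1,0.105,-0.029,0,0],[-1,0.14,-0.038,0,0],[-1,0.175,-0.048,0,0]]]' >/dev/null
python3 -m jog '[[[-1,0.035,-0.01,0,-0.12],[-1,0.07,-0.019,0,-0.24],[-1,0.09,-0.024,0,-0.36],[-1,0.09,-0.024,0,-0.48],[-1,0.09,-0.024,0,-0.6]]]' >/dev/null
python3 -m jog '[[[-1,0,0,0,-0.12],[-1,0,0,0,-0.24],[-1,0,0,0,-0.36],[-1,0,0,0,-0.48],[-1,0,0,0,-0.54]]]'
python3 - <<'E'
from h import *
go(.475,.158,.222,172)
snap('wrist','w2')
E
```

```text
time: 5.57
tool_pos: [0.4753, 0.1576, 0.2236]
tool_rot: [3.141, 0.001, 3.007]
contact_force: [-0.3, 0.5, -1.6]
opening: 0.0544
grip_force: 30.0
shift [0.0003 0.0004 0.0016] turn 0.005 | tcp [0.4753 0.1576 0.2236] yaw 172.29 op 0.0544 F [-0.3  0.5 -1.6] t 5.6
```

View pics/w2.png

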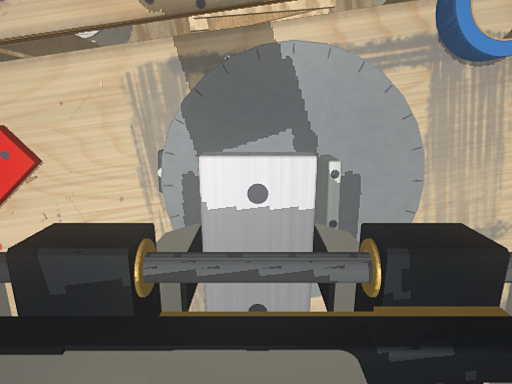

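```bash
python3 - <<'E'
from h import *
c=cam('wrist'); s=robot.observe()
ax=np.array([.4844,.192]);x=np.array([np.cos(np.radians(172)),np.sin(np.radians(172))]);y=np.array([-x[1],x[0]]);co=ax-.05*x-.0275*y
P=lambda u,v,z:print((u,v),(np.array([x,y])@(ray(c,u,v,z)[:2]-co)).round(4))
P(329,161,.081);P(329,222,.081);P(341,161,.081)   # inner face expected y=0, end x=.08
P(258,156,.225); P(200,190,.225);P(317,190,.225);P(258,193,.225)
print('tcp',(np.array([x,y])@(s['tool_pos'][:2]-co)).round(4))
E
python3 - <<'E'
import cv2
im=cv2.imread('pics/w2.png'); cv2.imwrite('pics/w2c.png',cv2.resize(im[130:240,180:400],None,fx=3.6,fy=3.6,interpolation=cv2.INTER_CUBIC))
E
```

```text
(329, 161) [ 0.0768 -0.0037]
(329, 222) [ 0.0187 -0.0072]
(341, 161) [ 0.0769 -0.0145]
(258, 156) [0.1009 0.0612]
(200, 190) [0.0848 0.0883]
(317, 190) [0.0851 0.0334]
(258, 193) [0.0835 0.0611]
tcp [0.0542 0.0629]
```

View pics/w2c.png

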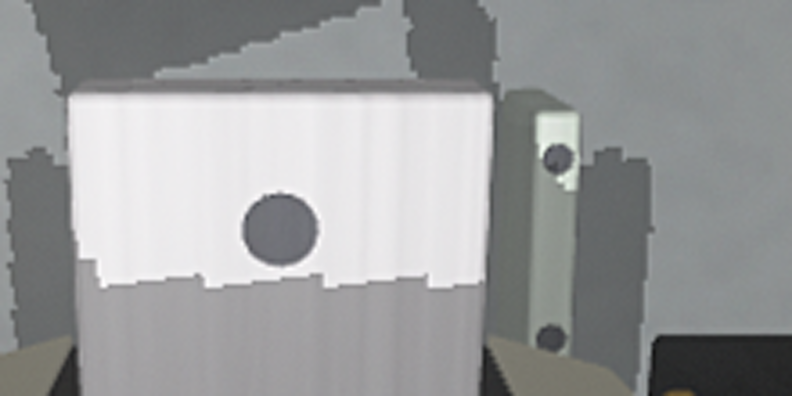

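```bash
python3 -m jog '[[[-1,0,0,0.04,-0.012],[-1,0,0,0.08,-0.012],[-1,0,0,0.12,-0.012],[-1,0,0,0.145,-0.012],[-1,0,0,0.155,-0.012]]]'
python3 -m jog '[[[-1,0,0,0.008,0],[-1,0,0,0.014,0],[-1,0,0,0.018,0],[-1,0,0,0.0185,0],[-1,0,0,0.0185,0]]]'
```

```text
time: 6.03
tool_pos: [0.4732, 0.1572, 0.0648]
tool_rot: [-3.14, -0.006, 3.011]
contact_force: [-0.6, -0.0, -1.1]
opening: 0.0542
grip_force: 30.0
time: 6.45
tool_pos: [0.4761, 0.1577, 0.0502]
tool_rot: [3.141, 0.002, 3.013]
contact_force: [-0.5, -0.6, -1.7]
opening: 0.0548
grip_force: 30.0
```

```bash
python3 -m jog '[[[-1,0,0,0.0008,0],[0.3,0,0,0.0008,0],[0.35,0,0,0.0008,0],[0.35,0,0,0.0008,0],[0.35,0,0,0.0008,0]]]'
python3 -m jog '[[[0.4,0,0,-0.01,0],[0.4,0,0,-0.04,0],[0.4,0,0,-0.08,0],[0.6,0,0,-0.12,0],[1,0,0,-0.16,0]]]'
python3 -c "from h import *;go(.604,-.2445,.22,88)"
```

```text
time: 6.87
tool_pos: [0.4757, 0.1576, 0.0488]
tool_rot: [3.141, 0.001, 3.013]
contact_force: [-0.1, 0.1, 0.9]
opening: 0.0619
grip_force: 0.0
time: 7.28
tool_pos: [0.4748, 0.1574, 0.211]
tool_rot: [3.142, 0.0, 3.013]
contact_force: [0.8, 0.2, -0.0]
opening: 0.0732
grip_force: 0.0
shift [-0.1797 -0.382  -0.009 ] turn 1.477 | tcp [0.4748 0.1574 0.211 ] yaw 172.62 op 0.0732 F [ 0.8  0.2 -0. ] t 7.3
```

```bash
python3 -m jog '[[[1,-0.017,-0.036,0,0],[1,-0.034,-0.072,0,0],[1,-0.051,-0.108,0,0],[1,-0.068,-0.144,0,0],[1,-0.085,-0.18,0,0]]]' >/dev/null
python3 -m jog '[[[1,-0.017,-0.036,0,0.1],[1,-0.034,-0.072,0,0.2],[1,-0.051,-0.108,0,0.3],[1,-0.068,-0.144,0,0.4],[1,-0.085,-0.18,0,0.5]]]' >/dev/null
python3 -m jog '[[[1,0,0,0,0.12],[1,0,0,0,0.24],[1,0,0,0,0.36],[1,0,0,0,0.48],[1,0,0,0,0.6]]]' >/dev/null
python3 -m jog '[[[1,0,0,0,0.12],[1,0,0,0,0.24],[1,0,0,0,0.36],[1,0,0,0,0.377],[1,0,0,0,0.377]]]' 
python3 - <<'E'
from h import *
go(.604,-.2445,.22,88)
c=cam('wrist'); im=snap('wrist','w3')
print(proj(c,(.604,-.2445,.014)))
plate(c,im,.014,(.604,-.2445),45,105)
E
```

```text
time: 8.95
tool_pos: [0.5977, -0.2213, 0.209]
tool_rot: [3.141, 0.0, 1.538]
contact_force: [1.1, -0.0, -0.3]
opening: 0.0918
grip_force: 0.0
shift [-0.023   0.0071 -0.011 ] turn 0.002 | tcp [ 0.5977 -0.2213  0.209 ] yaw 88.12 op 0.0918 F [ 1.1 -0.  -0.3] t 8.9
[263.54244032 196.54407722]
plate centre 0.606 -0.2409 size 0.1008 0.055 xdir 86.7
```

View pics/w3.png

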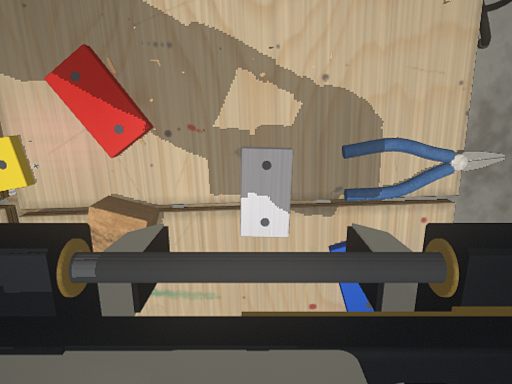

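Plate 2 is clean at (241–291,148–236), with the pliers handle at (343,152) well clear. I'm grasping it now.

```bash
python3 -c "from h import *;go(.605,-.242,.0125,87.2)"
python3 -m jog '[[[1,-0.0204,0.008,0.04,0.015],[1,-0.0204,0.008,0.08,0.015],[1,-0.0204,0.008,0.12,0.015],[1,-0.0204,0.008,0.14,0.015],[1,-0.0204,0.008,0.155,0.015]]]' >/dev/null
python3 -m jog '[[[1,0,0,0.015,0],[1,0,0,0.03,0],[1,0,0,0.0415,0],[1,0,0,0.0415,0],[1,0,0,0.0415,0]]]'
python3 -m jog '[[[-0.2,0,0,0,0],[-0.4,0,0,0,0],[-1,0,0,0,0],[-1,0,0,0,0],[-1,0,0,0,0]]]' 30
python3 -m jog '[[[-1,0,0,0,0],[-1,0,0,0,0],[-1,0,0,0,0],[-1,0,0,-0.01,0],[-1,0,0,-0.02,0]]]' 30
```

```text
shift [-0.0204  0.0079  0.1964] turn 0.017 | tcp [ 0.5977 -0.2213  0.2089] yaw 88.19 op 0.0915 F [ 1.2  0.5 -0.3] t 9.0
time: 9.83
tool_pos: [0.6049, -0.2419, 0.0117]
tool_rot: [-3.141, -0.0, 1.522]
contact_force: [0.0, -0.5, 0.2]
opening: 0.0917
grip_force: 0.0
time: 10.25
tool_pos: [0.6052, -0.2421, 0.0124]
tool_rot: [3.141, 0.0, 1.521]
contact_force: [0.8, 0.5, -0.8]
opening: 0.0632
grip_force: 0.0
time: 10.67
tool_pos: [0.6043, -0.2417, 0.0317]
tool_rot: [-3.139, -0.001, 1.521]
contact_force: [0.5, -0.4, -1.3]
opening: 0.0546
grip_force: 30.0
```

```bash
python3 -m jog '[[[-1,0,0,-0.035,0],[-1,0,0,-0.07,0],[-1,0,0,-0.11,0],[-1,0,0,-0.15,0],[-1,0,0,-0.18,0]]]' >/dev/null
python3 -c "from h import *;go(.4775,.1575,.212,172.6)"
```

```text
shift [ 0.3928 -0.1477  0.0036] turn -1.492 | tcp [ 0.6054 -0.2422  0.2169] yaw 87.14 op 0.0546 F [ 0.1 -0.8 -0.7] t 11.1
```

```bash
python3 -m jog '[[[-1,0.036,-0.0135,0,0],[-1,0.072,-0.027,0,0],[-1,0.108,-0.041,0,0],[-1,0.144,-0.054,0,0],[-1,0.18,-0.068,0,0]]]' >/dev/null
python3 -m jog '[[[-1,0.036,-0.0135,0,-0.1],[-1,0.072,-0.027,0,-0.2],[-1,0.108,-0.041,0,-0.3],[-1,0.144,-0.054,0,-0.4],[-1,0.18,-0.068,0,-0.5]]]' >/dev/null
python3 -m jog '[[[-1,0,0,0,-0.12],[-1,0,0,0,-0.24],[-1,0,0,0,-0.36],[-1,0,0,0,-0.48],[-1,0,0,0,-0.6]]]' >/dev/null
python3 -m jog '[[[-1,0,0,0,-0.12],[-1,0,0,0,-0.24],[-1,0,0,0,-0.36],[-1,0,0,0,-0.392],[-1,0,0,0,-0.392]]]'
python3 - <<'E'
from h import *
go(.4775,.1575,.064,172.6)
c=cam('wrist'); im=snap('wrist','w4')
E
```

```text
time: 12.75
tool_pos: [0.4871, 0.1243, 0.2128]
tool_rot: [3.141, 0.001, 3.014]
contact_force: [-1.6, 0.5, -1.1]
opening: 0.0545
grip_force: 30.0
shift [0.0139 0.0317 0.1488] turn 0.002 | tcp [0.4871 0.1243 0.2128] yaw 172.69 op 0.0545 F [-1.6  0.5 -1.1] t 12.8
```

View pics/w4.png

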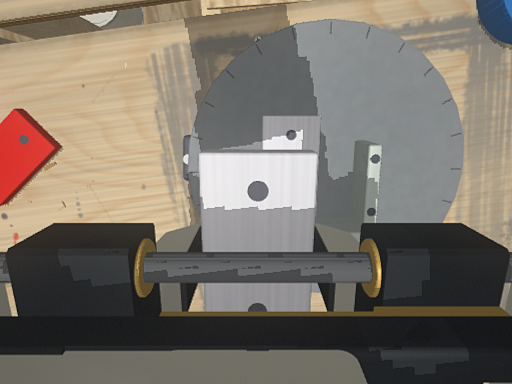

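```bash
python3 - <<'E'
from h import *
c=cam('wrist'); s=robot.observe(); R=Ro.from_euler('xyz',s['tool_rot']).as_matrix()
T=lambda u,v,z:(R.T@(ray(c,u,v,z)-s['tool_pos']))[:2].round(4)
zt=s['tool_pos'][2]+.0016
print('held end',T(258,154,zt),'sides',T(202,190,zt),T(316,190,zt))
print('low end',T(291,116,.05),'sides',T(263,140,.05),T(320,135,.05))
E
```

```text
held end [0.0476 0.002 ] sides [ 0.0307 -0.0243] [0.0307 0.0292]
low end [0.0614 0.0333] sides [0.0393 0.0073] [0.044  0.0612]
```

```bash
python3 -m jog '[[[-1,0.014,0.032,0,0],[-1,0.014,0.032,0.04,0],[-1,0.014,0.032,0.08,0],[-1,0.014,0.032,0.11,0],[-1,0.014,0.032,0.125,0]]]' >/dev/null
python3 -m jog '[[[-1,0,0,0.01,0],[-1,0,0,0.018,0],[-1,0,0,0.023,0],[-1,0,0,0.024,0],[-1,0,0,0.024,0]]]'
python3 -c "from h import *;go(.4775,.1575,.063,172.6)"
```

```text
time: 13.63
tool_pos: [0.478, 0.1579, 0.0636]
tool_rot: [3.141, 0.001, 3.012]
contact_force: [-0.4, -0.2, -2.5]
opening: 0.0546
grip_force: 30.0
shift [ 0.0004 -0.0005  0.0006] turn 0.0 | tcp [0.478  0.1579 0.0636] yaw 172.6 op 0.0546 F [-0.4 -0.2 -2.5] t 13.6
```

```bash
python3 -m jog '[[[-1,0,0,0.0008,0],[0.3,0,0,0.0008,0],[0.35,0,0,0.0008,0],[0.35,0,0,0.0008,0],[0.35,0,0,0.0008,0]]]'
python3 -m jog '[[[0.4,0,0,-0.01,0],[0.4,0,0,-0.04,0],[0.4,0,0,-0.08,0],[0.6,0,0,-0.12,0],[1,0,0,-0.14,0]]]'
python3 - <<'E'
from h import *
go(.4455,-.2754,.2,71)
snap('top','top1'); 
im=cv2.imread('pics/top1.png'); cv2.imwrite('pics/top1c.png',cv2.resize(im[110:270,130:400],None,fx=2.9,fy=2.9,interpolation=cv2.INTER_CUBIC))
E
```

```text
time: 14.05
tool_pos: [0.4777, 0.1579, 0.0625]
tool_rot: [3.141, 0.001, 3.013]
contact_force: [0.5, -0.4, 0.3]
opening: 0.0619
grip_force: 0.0
time: 14.47
tool_pos: [0.4789, 0.1582, 0.2076]
tool_rot: [3.14, 0.007, 3.013]
contact_force: [1.0, -0.2, 0.3]
opening: 0.0733
grip_force: 0.0
shift [-0.0225 -0.4343  0.0068] turn 1.774 | tcp [0.4789 0.1582 0.2076] yaw 172.63 op 0.0733 F [ 1.  -0.2  0.3] t 14.5
```

View pics/top1c.png

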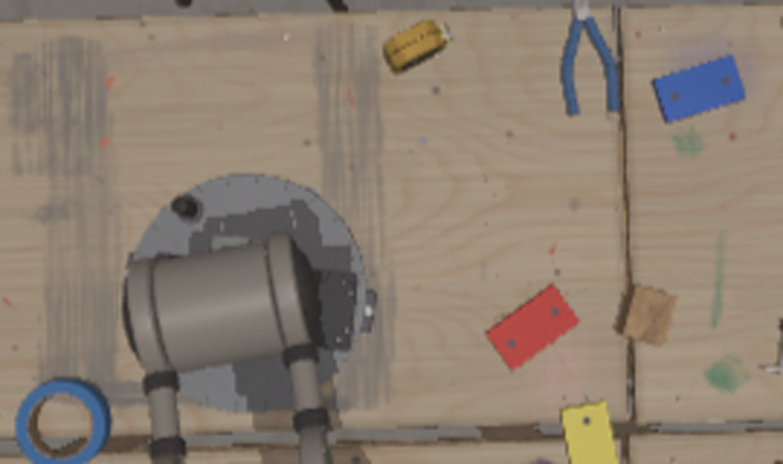

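The stack and the other objects are as expected. The block is unmoved, so I'm going to it.

```bash
python3 -m jog '[[[1,-0.002,-0.038,0,0.04],[1,-0.004,-0.076,0,0.08],[1,-0.006,-0.114,0,0.12],[1,-0.008,-0.152,0,0.16],[1,-0.01,-0.19,0,0.2]]]' >/dev/null
python3 -c "from h import *;go(.4455,-.2754,.2,161)"
```

```text
shift [-0.0625 -0.2345  0.0027] turn 0.001 | tcp [ 0.4624 -0.0333  0.2027] yaw 161.08 op 0.0916 F [ 0.1 -0.5  1. ] t 14.9
```

```bash
python3 -m jog '[[[1,-0.01,-0.038,0,0],[1,-0.02,-0.076,0,0],[1,-0.03,-0.114,0,0],[1,-0.04,-0.152,0,0],[1,-0.05,-0.19,0,0]]]' >/dev/null
python3 -m jog '[[[1,-0.0125,-0.04,0,0],[1,-0.0125,-0.0445,0,0],[1,-0.0125,-0.0445,0,0]]]' >/dev/null
python3 - <<'E'
from h import *
go(.4455,-.2754,.022,161)
snap('wrist','w5')
E
```

```text
shift [0.0003 0.0006 0.1801] turn -0.001 | tcp [ 0.4456 -0.2761  0.2021] yaw 160.94 op 0.0919 F [0.6 0.  0.2] t 15.6
```

View pics/w5.png

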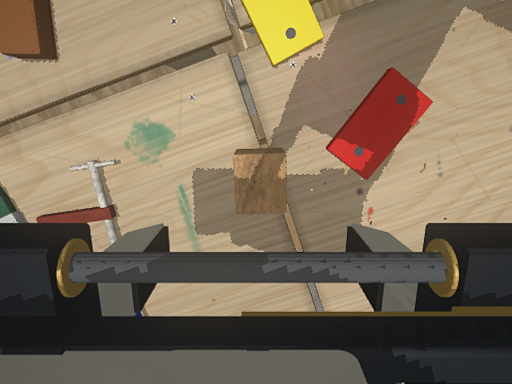

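The block top spans about (234–286,154–214), square with the gripper.

```bash
python3 - <<'E'
from h import *
c=cam('wrist'); x,y,t=quad(c,[(234,154),(286,154),(286,214),(236,214)],.045); go(x,y,.024,161)
E
```

```text
quad 0.4498 -0.2702 size 0.0494 0.0601 xdir 161.9
shift [-0.0026  0.005   0.178 ] turn 0.001 | tcp [ 0.4458 -0.2743  0.202 ] yaw 161.03 op 0.0918 F [ 0.6 -0.5 -0.4] t 15.7
```

```bash
python3 -m jog '[[[1,-0.002,0.003,0.04,-0.01],[1,-0.002,0.003,0.08,-0.01],[1,-0.002,0.003,0.12,-0.01],[1,-0.002,0.003,0.15,-0.01],[1,-0.002,0.003,0.165,-0.01]]]' >/dev/null
python3 -m jog '[[[0.5,0,0,0.013,0],[0,0,0,0.013,0],[-0.4,0,0,0.013,0],[-1,0,0,0.013,0],[-1,0,0,0.013,0]]]' 35
python3 -m jog '[[[-1,0,0,0,0],[-1,0,0,0,0],[-1,0,0,0,0],[-1,0,0,0,0],[-1,0,0,-0.02,0]]]' 
python3 -m jog '[[[-1,0,0,-0.03,0],[-1,0,0,-0.06,0],[-1,0,0,-0.09,0],[-1,0,0,-0.12,0],[-1,0,0,-0.14,0]]]' 
python3 -c "from h import *;go(.44,.02,.185,83)"
```

```text
time: 16.48
tool_pos: [0.4501, -0.2717, 0.0255]
tool_rot: [-3.141, 0.002, 2.824]
contact_force: [0.6, -0.9, 0.5]
opening: 0.063
grip_force: 0.0
time: 16.9
tool_pos: [0.4476, -0.2705, 0.042]
tool_rot: [3.139, -0.005, 2.822]
contact_force: [0.1, 0.5, -1.1]
opening: 0.0498
grip_force: 35.0
time: 17.32
tool_pos: [0.4496, -0.2721, 0.1871]
tool_rot: [-3.141, 0.003, 2.823]
contact_force: [0.7, -0.4, -1.0]
opening: 0.0497
grip_force: 35.0
shift [0.1008 0.2744 0.0015] turn 1.374 | tcp [ 0.4496 -0.2721  0.1871] yaw 161.72 op 0.0497 F [ 0.7 -0.4 -1. ] t 17.3
```

```bash
python3 -m jog '[[[-1,0.012,0.036,0,0],[-1,0.025,0.072,0,0],[-1,0.038,0.108,0,0],[-1,0.051,0.144,0,0],[-1,0.063,0.18,0,0]]]' >/dev/null
python3 -m jog '[[[-1,0.012,0.036,0,0.11],[-1,0.025,0.072,0,0.22],[-1,0.037,0.1,0,0.33],[-1,0.037,0.1,0,0.44],[-1,0.037,0.1,0,0.55]]]' >/dev/null
python3 -m jog '[[[-1,0,0,0,0.11],[-1,0,0,0,0.22],[-1,0,0,0,0.33],[-1,0,0,0,0.44],[-1,0,0,0,0.55]]]' >/dev/null
python3 -m jog '[[[-1,0,0,0,0.11],[-1,0,0,0,0.22],[-1,0,0,0,0.274],[-1,0,0,0,0.274]]]'
python3 - <<'E'
from h import *
go(.4717,.0804,.0635,83); snap('wrist','w6')
E
```

```text
time: 18.9
tool_pos: [0.4418, 0.0254, 0.1841]
tool_rot: [-3.141, -0.0, 1.447]
contact_force: [0.4, 0.2, -1.5]
opening: 0.0497
grip_force: 35.0
shift [0.0582 0.0229 0.1206] turn -0.002 | tcp [0.4418 0.0254 0.1841] yaw 82.88 op 0.0497 F [ 0.4  0.2 -1.5] t 18.9
```

View pics/w6.png

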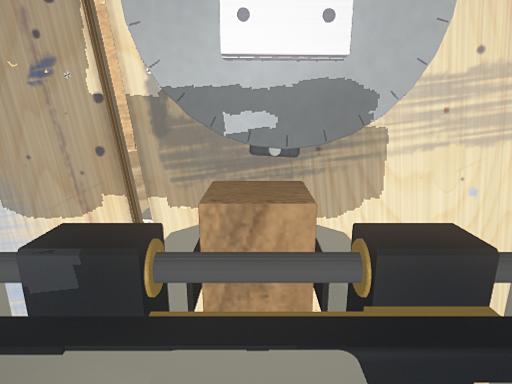

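The stack's near edge runs (221,55)–(353,55), and the block's front bottom edge is at v≈182. I'm checking both against the estimate.

```bash
python3 - <<'E'
from h import *
c=cam('wrist'); s=robot.observe(); R=Ro.from_euler('xyz',s['tool_rot']).as_matrix()
T=lambda u,v,z:(R.T@(ray(c,u,v,z)-s['tool_pos']))[:2].round(4)
b=s['tool_pos'][2]-.0245
print('stack near edge',T(221,54,.064),T(353,54,.064),'low',T(223,60,.036),T(350,60,.036)); print('block front',T(258,182,b),T(258,203,b+.045), 'sides',T(200,215,b+.045),T(316,215,b+.045))
E
```

```text
stack near edge [ 0.1104 -0.0279] [0.1104 0.0736] low [ 0.1099 -0.0293] [0.11   0.0791]
block front [0.0304 0.0003] [0.0313 0.0002] sides [ 0.0261 -0.0239] [0.0261 0.0244]
```

```bash
python3 -m jog '[[[-1,0.04,0.023,0.03,0],[-1,0.058,0.023,0.06,0],[-1,0.058,0.023,0.09,0],[-1,0.058,0.023,0.115,0],[-1,0.058,0.023,0.12,0]]]' >/dev/null
python3 -m jog '[[[-1,0.005,0,0,0],[-1,0.01,0,0,0],[-1,0.015,0,0,0],[-1,0.02,0,0,0],[-1,0.025,0,0,0]]]'
python3 -m jog '[[[-1,0.005,0,0,0],[-1,0.01,0,0,0],[-1,0.015,0,0,0],[-1,0.018,0,0,0],[-1,0.02,0,0,0]]]'
python3 -c "from h import *;go(.4785,.136,.0635,83)"
```

```text
time: 19.78
tool_pos: [0.4756, 0.1049, 0.0652]
tool_rot: [3.14, 0.001, 1.45]
contact_force: [-0.2, -5.6, 2.1]
opening: 0.0494
grip_force: 35.0
time: 20.2
tool_pos: [0.4777, 0.1249, 0.0647]
tool_rot: [3.14, 0.0, 1.449]
contact_force: [-0.1, -5.9, 2.9]
opening: 0.0498
grip_force: 35.0
shift [ 0.0111 -0.0006  0.0012] turn 0.001 | tcp [0.4777 0.1249 0.0647] yaw 83.05 op 0.0498 F [-0.1 -5.9  2.9] t 20.2
```

```bash
python3 - <<'E'
from h import *
im=snap('wrist','w7'); c=cam('wrist')
a=im[60:240,120:400]; b=robot.read_camera('side')[140:240,160:290]
a=cv2.resize(a,(560,360)); b=cv2.resize(b,None,fx=2.4*1.5,fy=3.6/1.5*1.5,interpolation=cv2.INTER_CUBIC)[:360]
b=cv2.copyMakeBorder(b,0,max(0,360-b.shape[0]),0,0,cv2.BORDER_CONSTANT)[:360]
o=np.hstack([a,b]); o=cv2.resize(o,(800,int(360*800/o.shape[1]))); cv2.imwrite('pics/w7c.png',o[:,:,::-1])
E
```

```text
(no output)
```

View pics/w7c.png

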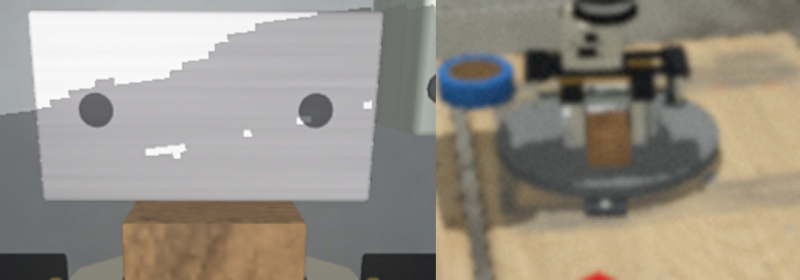

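The stack is moving squarely ahead of the block. I'll continue in small steps and watch the force.

```bash
python3 -m jog '[[[-1,0.002,0,0,0],[-1,0.004,0,0,0],[-1,0.006,0,0,0],[-1,0.008,0,0,0],[-1,0.008,0,0,0]]]'
python3 -m jog '[[[-1,0.001,0,0,0],[-1,0.002,0,0,0],[-1,0.002,0,0,0]]]'
python3 -m jog '[[[-1,0.001,0,0,0],[-1,0.001,0,0,0]]]'
```

```text
time: 20.72
tool_pos: [0.4783, 0.1329, 0.0642]
tool_rot: [-3.141, -0.0, 1.449]
contact_force: [-0.1, -2.9, 1.0]
opening: 0.05
grip_force: 35.0
time: 20.97
tool_pos: [0.4785, 0.1347, 0.0641]
tool_rot: [-3.141, 0.0, 1.449]
contact_force: [-0.7, -4.2, 2.3]
opening: 0.0496
grip_force: 35.0
time: 21.13
tool_pos: [0.4787, 0.1357, 0.0641]
tool_rot: [-3.142, 0.0, 1.449]
contact_force: [0.3, -4.9, 2.1]
opening: 0.0498
grip_force: 35.0
```

```bash
python3 -m jog '[[[-1,0.001,0,0,0],[-1,0.002,0,0,0],[-1,0.002,0,0,0]]]' | sed -n '2p;4p'
python3 -m jog '[[[-1,0.001,0,0,0],[-1,0.002,0,0,0],[-1,0.002,0,0,0]]]'| sed -n '2p;4p'
```

```text
tool_pos: [0.4788, 0.1365, 0.0642]
contact_force: [-2.0, -11.6, 4.7]
tool_pos: [0.4789, 0.1366, 0.0643]
contact_force: [-2.2, -21.6, 6.0]
```

```bash
python3 -m jog '[[[-1,-0.004,0,0,0],[-1,-0.02,0,0,0],[-1,-0.04,0,0,0],[-1,-0.04,0,-0.035,0],[-1,-0.04,0,-0.07,0]]]' >/dev/null
python3 -m jog '[[[-1,0,0,-0.02,-0.11],[-1,0,0,-0.02,-0.22],[-1,0,0,-0.02,-0.33],[-1,0,0,-0.02,-0.44],[-1,0,0,-0.02,-0.55]]]' >/dev/null
python3 -m jog '[[[-1,0,0,0,-0.11],[-1,0,0,0,-0.22],[-1,0,0,0,-0.33],[-1,0,0,0,-0.44],[-1,0,0,0,-0.55]]]' >/dev/null
python3 -m jog '[[[-1,0,0,0,-0.11],[-1,0,0,0,-0.22],[-1,0,0,0,-0.33],[-1,0,0,0,-0.44],[-1,0,0,0,-0.471]]]' >/dev/null
python3 -c "
from h import *
go(.3866,.2063,.0635,173)
c=cam('wrist');im=snap('wrist','w8');plate(c,im,.064,(.486,.194),45,105)"
```

```text
shift [0.0991 0.0945 0.0905] turn 0.006 | tcp [0.4742 0.1009 0.1538] yaw 173.35 op 0.05 F [ 0.2 -0.1 -1.8] t 23.3
plate centre 0.4391 0.176 size 0.2673 0.1705 xdir 83.3
```

```bash
python3 -m jog '[[[-1,0.028,0.027,0,0],[-1,0.056,0.054,0,0],[-1,0.085,0.081,0,0],[-1,0.099,0.0945,0,0],[-1,0.099,0.0945,0,0]]]' >/dev/null
python3 -c "
from h import *
go(.3866,.2063,.0635,173)
c=cam('wrist');im=snap('wrist','w9')"
python3 -m jog '[[[-1,0,0,0.03,0],[-1,0,0,0.06,0],[-1,0,0,0.08,0],[-1,0,0,0.09,0],[-1,0,0,0.09,0]]]'
```

```text
shift [-0.0025 -0.0022  0.0904] turn 0.003 | tcp [0.3845 0.2086 0.1539] yaw 173.15 op 0.05 F [-0.  -0.8 -1. ] t 23.8
time: 24.23
tool_pos: [0.3874, 0.2051, 0.0622]
tool_rot: [-3.141, -0.003, 3.018]
contact_force: [-0.1, 0.2, -1.0]
opening: 0.0499
grip_force: 35.0
```

```bash
python3 -m jog '[[[-1,-0.003,0,0,0],[-1,-0.006,0,0,0],[-1,-0.008,0,0,0],[-1,-0.01,0,0,0],[-1,-0.01,0,0,0]]]'| sed -n '2p;4p'
python3 -m jog '[[[-1,-0.001,0,0,0],[-1,-0.002,0,0,0],[-1,-0.003,0,0,0],[-1,-0.004,0,0,0],[-1,-0.004,0,0,0]]]'| sed -n '2p;4p'
python3 -m jog '[[[-1,-0.001,0,0,0],[-1,-0.002,0,0,0],[-1,-0.002,0,0,0]]]'| sed -n '2p;4p'
```

```text
tool_pos: [0.3985, 0.2047, 0.0647]
contact_force: [0.1, -0.8, -1.1]
tool_pos: [0.4016, 0.2043, 0.0642]
contact_force: [-0.3, -0.3, -0.3]
tool_pos: [0.4033, 0.204, 0.0641]
contact_force: [-0.1, 0.3, -0.9]
```

```bash
for i in 1; do python3 -m jog '[[[-1,-0.001,0,0,0],[-1,-0.002,0,0,0],[-1,-0.002,0,0,0]]]'| sed -n '2p;4p'; done
python3 -m jog '[[[-1,-0.001,0,0,0],[-1,-0.002,0,0,0],[-1,-0.002,0,0,0]]]'| sed -n '2p;4p'
```

```text
tool_pos: [0.405, 0.2036, 0.0639]
contact_force: [-1.5, 0.7, -1.9]
tool_pos: [0.4077, 0.2034, 0.064]
contact_force: [-1.4, 0.0, -2.2]
```

```bash
python3 -m jog '[[[-1,-0.001,0,0,0],[-1,-0.002,0,0,0],[-1,-0.002,0,0,0]]]'| sed -n '2p;4p'
```

```text
tool_pos: [0.4085, 0.2032, 0.0641]
contact_force: [-4.5, 1.8, 1.5]
```

```bash
python3 -m jog '[[[-1,-0.001,0,0,0],[-1,-0.0015,0,0,0],[-1,-0.0015,0,0,0]]]'| sed -n '2p;4p'
python3 -m jog '[[[-1,-0.001,0,0,0],[-1,-0.0015,0,0,0],[-1,-0.0015,0,0,0]]]'| sed -n '2p;4p'
```

```text
tool_pos: [0.4086, 0.2031, 0.064]
contact_force: [-11.0, 2.3, 6.6]
tool_pos: [0.4086, 0.2031, 0.0639]
contact_force: [-14.9, 3.5, 8.1]
```

```bash
python3 -m jog '[[[-1,0.004,0,0,0],[-1,0.012,0,0,0],[-1,0.025,0,-0.01,0],[-1,0.025,0,-0.05,0],[-1,0.025,0,-0.09,0]]]' >/dev/null
python3 -m jog '[[[-1,0,-0.01,-0.03,0.11],[-1,0,-0.04,-0.04,0.22],[-1,0,-0.07,-0.04,0.33],[-1,0,-0.1,-0.04,0.44],[-1,0,-0.13,-0.04,0.55]]]' >/dev/null
python3 -m jog '[[[-1,0,0,0,0.11],[-1,0,0,0,0.22],[-1,0,0,0,0.33],[-1,0,0,0,0.44],[-1,0,0,0,0.55]]]' >/dev/null
python3 -m jog '[[[-1,0,0,0,0.11],[-1,0,0,0,0.22],[-1,0,0,0,0.33],[-1,0,0,0,0.44],[-1,0,0,0,0.471]]]' >/dev/null
python3 -c "
from h import *
go(.47,.075,.2,83)"
```

```text
shift [ 0.0107  0.0972 -0.0054] turn -0.006 | tcp [0.3722 0.0767 0.1944] yaw 82.67 op 0.0501 F [-0.   0.1 -1.1] t 28.2
```

```bash
python3 -m jog '[[[-1,0.01,0.03,0,0],[-1,0.01,0.06,0,0],[-1,0.01,0.09,0,0],[-1,0.01,0.097,0,0],[-1,0.01,0.097,0,0]]]' >/dev/null
python3 - <<'E'
from h import *
go(.47,.075,.2,83)
im=snap('wrist','w10')[:200,120:450]; cv2.imwrite('pics/w10c.png',cv2.resize(im,None,fx=2.4,fy=2.4,interpolation=cv2.INTER_CUBIC)[:,:,::-1])
E
```

```text
shift [ 0.0003 -0.001  -0.0061] turn -0.001 | tcp [0.471  0.0746 0.1939] yaw 82.96 op 0.0498 F [-0.5  0.3 -1.3] t 28.6
```

View pics/w10c.png

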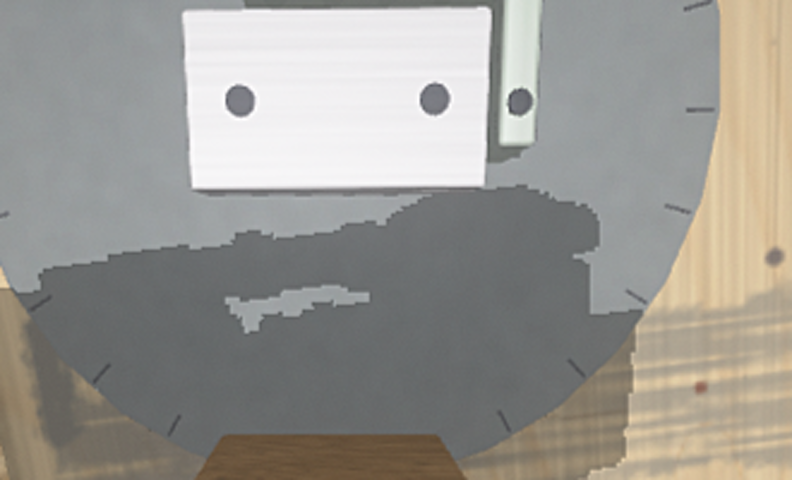

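```bash
python3 - <<'E'
from h import *
c=cam('wrist'); s=robot.observe(); R=Ro.from_euler('xyz',s['tool_rot']).as_matrix()
T=lambda u,v,z:(R.T@(ray(c,120+u/2.4,v/2.4,z)-s['tool_pos']))[:2]*1000
for n,p in dict(topplate=[(183,10,.064),(490,8,.064),(485,186,.064),(192,190,.064)],fence=[(505,0,.081),(499,145,.081)],fenceout=[(543,0,.081),(535,145,.081)],lowfront=[(192,195,.036),(484,191,.036)]).items():
    print(n,[T(*q).round(1).tolist() for q in p])
E
```

```text
topplate [[147.5, -47.0], [148.1, 51.4], [94.1, 52.5], [92.9, -46.5]]
fence [[145.4, 52.7], [104.7, 53.1]]
fenceout [[145.4, 64.1], [104.7, 64.4]]
lowfront [[93.5, -51.2], [95.0, 57.5]]
```

The plate's right edge is within 1 mm of the short fence, and its centre is at y≈29 mm and parallel. I'll do one more bearing nudge against the long fence to be sure, then set the block down.

```bash
python3 -m jog '[[[-1,0.01,0.002,0.04,0],[-1,0.03,0.002,0.08,0],[-1,0.04,0.002,0.115,0],[-1,0.045,0.002,0.13,0],[-1,0.05,0.002,0.13,0]]]'| sed -n '2p;4p'
python3 -m jog '[[[-1,0.003,0,0,0],[-1,0.006,0,0,0],[-1,0.009,0,0,0],[-1,0.01,0,0,0],[-1,0.011,0,0,0]]]'| sed -n '2p;4p'
python3 -m jog '[[[-1,0.001,0,0,0],[-1,0.002,0,0,0],[-1,0.002,0,0,0]]]'| sed -n '2p;4p'
```

```text
tool_pos: [0.474, 0.1245, 0.0615]
contact_force: [-0.6, 0.3, -0.6]
tool_pos: [0.4789, 0.1354, 0.0649]
contact_force: [0.3, -0.5, -0.9]
tool_pos: [0.4789, 0.1369, 0.0643]
contact_force: [-0.8, -2.8, 1.9]
```

```bash
python3 -m jog '[[[-1,0.001,0,0,0],[-1,0.002,0,0,0],[-1,0.002,0,0,0],[-1,0.002,0,0,0]]]'| sed -n '2p;4p'
python3 -m jog '[[[-1,0.001,0,0,0],[-1,0.001,0,0,0],[-1,0.001,0,0,0]]]'| sed -n '2p;4p'
```

```text
tool_pos: [0.4789, 0.1371, 0.0644]
contact_force: [-1.6, -13.3, 6.0]
tool_pos: [0.4789, 0.1372, 0.0644]
contact_force: [-2.4, -18.3, 6.8]
```

Home (.1371, against .1366 at the first stop). Backing off and placing the block on the bench.

```bash
python3 -m jog '[[[-1,-0.004,0,0,0],[-1,-0.02,0,0,0],[-1,-0.04,0,-0.02,0],[-1,-0.06,0,-0.05,0],[-1,-0.09,0,-0.08,0]]]'| sed -n '2p;4p'
python3 -c "
from h import *
go(.53,-.04,.0262,83)"
```

```text
tool_pos: [0.4678, 0.0518, 0.1439]
contact_force: [0.7, 0.7, -0.4]
shift [-0.0837  0.073   0.1175] turn 0.001 | tcp [0.4678 0.0518 0.1439] yaw 83.07 op 0.0496 F [ 0.7  0.7 -0.4] t 30.8
```

```bash
python3 -m jog '[[[-1,-0.03,0.025,0,0],[-1,-0.06,0.05,0,0],[-1,-0.084,0.073,0.02,0],[-1,-0.084,0.073,0.06,0],[-1,-0.084,0.073,0.095,0]]]' >/dev/null
python3 -m jog '[[[-1,0,0,0.01,0],[-1,0,0,0.016,0],[-1,0,0,0.02,0],[-1,0,0,0.0215,0],[-1,0,0,0.0215,0]]]'| sed -n '2p;4p'
python3 -c "
from h import *
go(.53,-.04,.0262,83)"
```

```text
tool_pos: [0.5316, -0.0406, 0.0284]
contact_force: [0.5, 0.5, 0.2]
shift [ 0.0004 -0.0017  0.0022] turn 0.001 | tcp [ 0.5316 -0.0406  0.0284] yaw 83.04 op 0.0498 F [0.5 0.5 0.2] t 31.6
```

```bash
python3 -m jog '[[[-1,0,0,0.001,0],[-1,0,0,0.001,0],[-1,0,0,0.001,0]]]'| sed -n '2p;4p'
python3 -m jog '[[[-1,0,0,0.0008,0],[-1,0,0,0.0008,0],[-1,0,0,0.0008,0]]]'| sed -n '2p;4p'
```

```text
tool_pos: [0.5311, -0.0407, 0.0269]
contact_force: [-0.1, 0.4, -0.7]
tool_pos: [0.5306, -0.0408, 0.0253]
contact_force: [0.4, -0.6, -1.6]
```

```bash
python3 -m jog '[[[-1,0,0,0.0008,0],[-1,0,0,0.0008,0],[-1,0,0,0.0008,0]]]'| sed -n '2p;4p'
python3 -m jog '[[[0.2,0,0,0,0],[0.4,0,0,0,0],[1,0,0,0,0],[1,0,0,0,0],[1,0,0,0,0]]]'| sed -n '2p;4p;5p'
python3 -m jog '[[[1,0,0,-0.02,0],[1,0,0,-0.06,0],[1,0,0,-0.1,0],[1,0,0,-0.14,0],[1,0,0,-0.18,0]]]'| sed -n '2p;4p;5p'
```

```text
tool_pos: [0.5306, -0.0408, 0.0244]
contact_force: [-0.2, 0.3, -1.9]
tool_pos: [0.5306, -0.0408, 0.0245]
contact_force: [0.0, 0.1, 0.4]
opening: 0.0771
tool_pos: [0.5301, -0.0407, 0.2064]
contact_force: [0.7, -0.1, -0.0]
opening: 0.092
```

```bash
python3 - <<'E'
from h import *
go(.586,.257,.21,32)
im=robot.read_camera('top'); g=im.max(2)
print(g[174:188,185:204])
E
```

```text
shift [ 0.3023  0.0192 -0.0035] turn 0.89 | tcp [ 0.5301 -0.0407  0.2064] yaw 83.01 op 0.092 F [ 0.7 -0.1 -0. ] t 33.2
[[164 164 166 166 166 167 166 166 165 164 158 153 127 118 122 123 123 122
  123]
 [162 162 162 162 164 163 164 163 157 154 138 124 123 119 117 123 123 123
  123]
 [159 158 157 158 159 159 151 149 129 114 114 122 122 114 112 123 123 124
  124]
 [161 161 159 158 159 148 115 105  87  82  85 106 118 123 123 123 124 125
  124]
 [159 160 159 158 145 101  66  58  63  63  68  68 100 109 120 124 124 124
  124]
 [161 161 162 150 104  62  57  64  60  50  55  61  86  87 110 123 122 124
  124]
 [158 152 149 120  68  56  59  63  69  54  47  46  72  92  89 119 124 124
  124]
 [151 132 122 111  67  57  61  67  69  52  45  44  47  87  86 118 122 125
  123]
 [130 121 121 121  76  59  61  64  62  48  44  44  46  89  88 119 123 125
  123]
 [126 121 120 122 101  88  69  61  47  45  44  46  50  90  87 119 124 125
  124]
 [122 121 121 121 122 123  94  73  61  51  52  52  71  90  87 118 124 124
  126]
 [122 121 121 122 123 123 113  94  84  72  74  75  88  88 108 122 124 125
  126]
 [123 123 121 121 122 121 122 105  95  99  96  93  99 101 121 125 124 124
  125]
 [122 122 123 122 122 123 122 122 110 114 106 104 119 123 124 124 123 124
  124]]
```

```bash
python3 -m jog '[[[1,0.038,0.002,0,0],[1,0.076,0.005,0,0],[1,0.114,0.007,0,0],[1,0.152,0.01,0,0],[1,0.19,0.012,0,0]]]' >/dev/null
python3 -m jog '[[[1,0.038,0.002,0,0.1],[1,0.076,0.004,0,0.2],[1,0.1,0.006,0,0.3],[1,0.1,0.006,0,0.42],[1,0.1,0.006,0,0.54]]]' >/dev/null
python3 -m jog '[[[1,0,0,0,0.12],[1,0,0,0,0.24],[1,0,0,0,0.35],[1,0,0,0,0.35],[1,0,0,0,0.35]]]' >/dev/null
python3 - <<'E'
from h import *
p=ray(cam('top'),191.8,180.6,.111); print('top est',p)
go(p[0],p[1],.21,32)
c=cam('wrist'); im=snap('wrist','w11'); q=proj(c,p); print('proj',q)
g=cv2.medianBlur(im.max(2),3); u,v=q.astype(int)
print(g[v-60:v+60:6,u-60:u+60:6])
E
```

```text
top est [0.58389586 0.25596185 0.111     ]
shift [ 0.0061 -0.0093 -0.0058] turn 0.004 | tcp [0.5837 0.2449 0.2042] yaw 32.21 op 0.0917 F [-0.3 -0.2  0.1] t 34.5
proj [246.99724517 193.03161023]
[[138 147 136 147 140 135 132 138 136 136 137 144 138 133 142 136 140 138
  143 137]
 [145 141 140 139 143 146 135 136 134 132 141 134 143 140 137 139 136 140
  139 135]
 [143 137 146 136 146 136 144 143 138 130 136 136 134 133 144 140 135 142
  136 141]
 [140 142 133 140 142  89  89  98  96  99  98  99 100 100  95  93  87 132
  138 135]
 [143 139  92  96  99  96  97  98  94  67  71  70  99  98  89 100  99 101
  103  87]
 [ 98  98  98  98  98  98  98  98  70  71  38  54  71 100  99  99  99 100
  100 101]
 [ 97  97  97  99  97  98  96  98  69  38  38  38  69  99  99 100 100 100
  100 102]
 [ 98  98  97  97  97  98  97  96  69  38  39  39  65  98  98  99 100 101
  101 102]
 [ 97  96  96  96  96  97 152 152  39  45  48  47  89 155 153 153 155 155
  154 157]
 [148  94  97  96  96  96 149 149  39  43  45  46 137 153 152 152 152 151
  152 148]
 [146 104  96  96  95 145 149 150  55  42  43  43 152 153 151 152 151 153
  150 100]
 [146  95  97  96  94 147 149 150 149 127  73 151 150 152 149 150 149 149
  152 102]
 [143  95  96  97 147 145 146 148 148 148 150 150 151 150 149 148 148 148
  143 100]
 [141  95  96  95 145 146 143 146 147 148 148 150  96 105 148 148 147 147
  100  99]
 [143  96  96  96  94  93 130 148 147 146 147 149 100 100 103 147 146 108
  100  99]
 [137  96  95  96  95  95  96  97  97  95 140  98 101 104 101  97 149  98
   99 100]
 [ 91  95  95  94  95  95  95  95  97  96  97  98 111 105 102 105  96  97
   98  99]
 [ 93  92  94  94  93  94  95  95  95  96  98 114 246 225 104 103 105  99
   97  97]
 [ 94  92  93  94  93  94  94  95  96  97  97 224 240 213 225 103 105 104
  100  96]
 [ 92  93  93  93  93  94  92  93  95  96 217 215 165 207 214 220 151 104
  103 125]]
```

```bash
python3 -m jog '[[[1,0.007,-0.01,0.03,0],[1,0.007,-0.01,0.06,0],[1,0.007,-0.01,0.09,0],[1,0.007,-0.01,0.105,0],[1,0.007,-0.01,0.107,0]]]' | sed -n '2p;4p;5p'
python3 -m jog '[[[0.4,0,0,0,0],[0,0,0,0,0],[-0.3,0,0,0,0],[-0.4,0,0,0,0],[-0.45,0,0,0,0]]]' 8 | sed -n '2p;4p;5p'
python3 -m jog '[[[-0.5,0,0,0,0],[-0.55,0,0,0,0],[-0.6,0,0,0,0],[-1,0,0,0,0],[-1,0,0,0,0]]]' 8
```

```text
tool_pos: [0.5821, 0.2564, 0.0934]
contact_force: [-0.3, -0.7, -0.5]
opening: 0.0916
tool_pos: [0.585, 0.2572, 0.0988]
contact_force: [-0.0, 0.3, -0.3]
opening: 0.0628
time: 35.8
tool_pos: [0.5844, 0.2571, 0.0975]
tool_rot: [-3.142, 0.0, 0.559]
contact_force: [-0.3, 0.2, 0.1]
opening: 0.0296
grip_force: 0.0
```

```bash
python3 -m jog '[[[-1,0,0,0,0],[-1,0,0,0,0],[-1,0,0,0,0],[-1,0,0,0,0]]]' 20
```

```text
time: 36.13
tool_pos: [0.5845, 0.2569, 0.0975]
tool_rot: [3.141, -0.0, 0.559]
contact_force: [0.5, -1.8, -0.5]
opening: 0.019
grip_force: 20.0
```

```bash
python3 -m jog '[[[-1,0,-0.0023,0,-0.02],[-1,-0.0004,-0.0082,0,-0.07],[-1,-0.0008,-0.014,0,-0.12],[-1,-0.0017,-0.0198,0,-0.17],[-1,-0.0028,-0.0256,0,-0.22]]]'
python3 -m jog '[[[-1,-0.0001,-0.0058,0,-0.05],[-1,-0.0006,-0.0117,0,-0.1],[-1,-0.0013,-0.0175,0,-0.15],[-1,-0.0023,-0.0232,0,-0.2],[-1,-0.0036,-0.0289,0,-0.25]]]'
python3 -c "
from h import *
ax=np.array([.487,.194]); d=robot.observe()['tool_pos'][:2]-ax; print(np.linalg.norm(d),np.degrees(np.arctan2(d[1],d[0])))"
```

```text
time: 36.55
tool_pos: [0.5688, 0.276, 0.0975]
tool_rot: [3.14, 0.001, 0.781]
contact_force: [0.7, -6.7, 1.0]
opening: 0.0193
grip_force: 20.0
time: 36.97
tool_pos: [0.5457, 0.2935, 0.0974]
tool_rot: [3.14, 0.003, 1.032]
contact_force: [1.2, -9.5, 1.7]
opening: 0.019
grip_force: 20.0
0.1155015174391773 59.44630210704456
```

```bash
python3 -m jog '[[[-1,-0.0008,-0.0058,0,-0.05],[-1,-0.0018,-0.0117,0,-0.1],[-1,-0.003,-0.0175,0,-0.15],[-1,-0.0045,-0.0232,0,-0.2],[-1,-0.006,-0.0289,0,-0.25]]]' | sed -n '2,4p'
python3 -m jog '[[[-1,-0.0001,-0.0058,0,-0.05],[-1,-0.0006,-0.0117,0,-0.1],[-1,-0.0013,-0.0175,0,-0.15],[-1,-0.0023,-0.0232,0,-0.2],[-1,-0.0036,-0.0289,0,-0.25]]]' | sed -n '2,4p'
```

```text
tool_pos: [0.5189, 0.3046, 0.0975]
tool_rot: [3.139, -0.0, 1.282]
contact_force: [5.7, -2.6, -3.3]
tool_pos: [0.4902, 0.3088, 0.0975]
tool_rot: [3.139, 0.001, 1.532]
contact_force: [6.1, -7.6, -2.1]
```

```bash
python3 -m jog '[[[-1,-0.0012,-0.0058,0,-0.05],[-1,-0.0022,-0.0117,0,-0.1],[-1,-0.0033,-0.0175,0,-0.15],[-1,-0.0045,-0.0232,0,-0.2],[-1,-0.006,-0.0289,0,-0.25]]]' | sed -n '2,4p'
python3 -m jog '[[[-1,-0.0003,-0.0058,0,-0.05],[-1,-0.0009,-0.0117,0,-0.1],[-1,-0.0017,-0.0155,0,-0.13],[-1,-0.0022,-0.0175,0,-0.15],[-1,-0.0022,-0.0175,0,-0.15]]]' | sed -n '2,4p'
python3 -c "
from h import *
ax=np.array([.487,.194]); d=robot.observe()['tool_pos'][:2]-ax; print(np.linalg.norm(d),np.degrees(np.arctan2(d[1],d[0])))"
```

```text
tool_pos: [0.4613, 0.3056, 0.0975]
tool_rot: [3.138, -0.001, 1.782]
contact_force: [7.0, 0.8, -6.3]
tool_pos: [0.4438, 0.3, 0.0974]
tool_rot: [3.139, -0.001, 1.931]
contact_force: [4.0, 1.9, -4.4]
0.11440505942603486 112.15994022202034
```

```bash
python3 -m jog '[[[-1,0,-0.0023,0,-0.02],[-1,-0.0002,-0.0047,0,-0.04],[-1,-0.0004,-0.007,0,-0.06],[-1,-0.0006,-0.0094,0,-0.08],[-1,-0.0006,-0.0094,0,-0.08]]]' | sed -n '2,4p'
python3 -m jog '[[[-1,0,-0.0012,0,-0.01],[-1,0,-0.0023,0,-0.02],[-1,0,-0.0035,0,-0.03],[-1,0,-0.0047,0,-0.04],[-1,0,-0.0047,0,-0.04]]]' | sed -n '2,4p'
```

```text
tool_pos: [0.4354, 0.2961, 0.0975]
tool_rot: [3.139, -0.0, 2.01]
contact_force: [3.9, 2.8, -5.4]
tool_pos: [0.4315, 0.294, 0.0975]
tool_rot: [3.139, 0.0, 2.05]
contact_force: [6.4, 1.2, -6.8]
```

```bash
python3 -m jog '[[[-1,0,-0.0012,0,-0.01],[-1,0,-0.0023,0,-0.02],[-1,0,-0.0035,0,-0.03],[-1,0,-0.0047,0,-0.04],[-1,0,-0.0047,0,-0.04]]]' | sed -n '2,4p'
python3 -m jog '[[[-1,0,-0.001,0,-0.01],[-1,0,-0.002,0,-0.015],[-1,0,-0.002,0,-0.015]]]' | sed -n '2,4p'
```

```text
tool_pos: [0.4317, 0.2938, 0.0976]
tool_rot: [3.129, 0.001, 2.089]
contact_force: [20.6, 9.5, -20.8]
tool_pos: [0.4317, 0.2936, 0.0976]
tool_rot: [3.124, 0.001, 2.103]
contact_force: [26.5, 13.0, -27.3]
```

```bash
python3 -m jog '[[[-1,0,0.002,0,0.015],[-1,0,0.004,0,0.03],[-1,0,0.006,0,0.05],[-1,0,0.006,0,0.055],[-1,0,0.006,0,0.055]]]' | sed -n '2,4p'
python3 -m jog '[[[-0.4,0,0,0,0],[-0.2,0,0,0,0],[0.2,0,0,0,0],[0.6,0,0,0,0],[0.6,0,0,0,0]]]' | sed -n '2,5p'
```

```text
tool_pos: [0.4316, 0.2939, 0.0975]
tool_rot: [3.138, 0.001, 2.049]
contact_force: [8.2, 0.6, -6.8]
tool_pos: [0.4294, 0.2935, 0.0976]
tool_rot: [-3.141, -0.0, 2.049]
contact_force: [0.2, 0.2, -0.2]
opening: 0.0484
```

```bash
python3 -m jog '[[[0.6,0,0,-0.03,0],[0.8,0,0,-0.06,0],[1,0,0,-0.1,0],[1,0,0,-0.13,0],[1,0,0,-0.15,0]]]' >/dev/null
python3 -c "
from h import *
go(.40,.33,.25,168); go(.30,.42,.25,117)"
```

```text
shift [ 0.046  -0.0102  0.0011] turn -0.883 | tcp [0.4302 0.2939 0.2512] yaw 117.4 op 0.0815 F [ 0.6 -0.1  0.2] t 41.4
shift [ 0.1719 -0.0575  0.0009] turn 0.007 | tcp [0.4302 0.2939 0.2512] yaw 117.4 op 0.0815 F [ 0.6 -0.1  0.2] t 41.4
```

```bash
python3 -m jog '[[[1,0.035,-0.012,0,0],[1,0.07,-0.024,0,0],[1,0.105,-0.036,0,0],[1,0.14,-0.048,0,0],[1,0.17,-0.057,0,0]]]' | sed -n '2,4p'
python3 - <<'E'
from h import *
c=cam('top'); im=snap('top','top2'); old=cv2.imread('pics/top0.png')[:,:,::-1]
plate(c,im,.064,(.487,.194),45,185)
for n,P in dict(block=(.5306,-.0408,.045),plate=(.4875,.194,.064),post=(.4316,.2939,.111)).items():
    q=proj(c,P); u,v=q.round().astype(int); print(n,q.round(1),im[v,u])
u,v=proj(c,(.487,.194,.064)).round().astype(int)
print(im.max(2)[v-22:v+23:1,u-24:u+24:1][::2,::2])
d=np.abs(im.astype(int)-old).sum(2)
for n,(x0,y0,x1,y1) in dict(tape=(134,238,170,272),meas=(262,115,288,137),pliers=(322,102,346,151)).items(): print(n,(d[y0:y1,x0:x1]>90).sum())
b=proj(c,(.5306,-.0408,.045)).astype(int); print(im[b[1]-12:b[1]+13:3,b[0]-12:b[0]+13:3].tolist())
E
```

```text
tool_pos: [0.2987, 0.4192, 0.2478]
tool_rot: [-3.142, -0.0, 2.049]
contact_force: [-0.1, 0.8, 0.8]
no plate
block [283.6 195.4] [148 119  91]
plate [213.5 210.2] [183 178 181]
post [180.8 228.7] [61 59 59]
[[120 120 122 120 118 120 120 120 120 121 122 121 122 122 123 122 123 122
  121 124 125 122 122 123]
 [119 119 120 120 119 120 120 120 120 121 122 122 122 122 121 122 122 124
  124 124 123 123 124 122]
 [121 121 121 122 119 121 120 120 122 121 121 122 121 121 121 121 122 122
  123 123 122 122 122 123]
 [122 121 120 121 120 123 121 122 121 121 121 120 120 122 120 121 122 121
  122 123 123 122 123 123]
 [121 121 120 120 121 122 119 119 120 121 119 121 120 121 120 122 122 124
  123 122 123 123 122 124]
 [123 121 121 121 120 121 120 120 121 120 119 121 123 121 123 122 122 122
  123 122 123 124 123 122]
 [123 122 121 120 120 120 137 123 113 108 110 119 120 120 122 123 122 123
  123 123 124 124 123 123]
 [122 121 121 136  98 134 182 181 182 184 169 147 138 122  96 110 111 112
  123 123 124 124 124 125]
 [123 122 122 151 176 176 179 180 181 182 183 183 184 185 184 186 172 151
  142 140  9
[... 2118 characters left out ...]
51, 123, 95], [147, 120, 93], [144, 116, 89], [155, 126, 97], [158, 128, 99], [164, 148, 129]], [[165, 149, 130], [122, 107, 92], [136, 110, 86], [140, 114, 88], [133, 107, 83], [139, 113, 90], [149, 122, 94], [153, 125, 98], [164, 147, 127]], [[163, 146, 126], [114, 98, 81], [156, 127, 98], [148, 120, 93], [144, 117, 91], [147, 119, 93], [142, 115, 90], [148, 122, 98], [162, 143, 123]], [[165, 148, 127], [164, 146, 126], [164, 146, 123], [162, 143, 122], [150, 130, 109], [143, 122, 100], [145, 123, 101], [158, 139, 119], [162, 147, 128]], [[166, 150, 130], [163, 147, 129], [164, 148, 128], [164, 148, 129], [163, 148, 128], [164, 148, 129], [162, 146, 126], [164, 148, 129], [163, 147, 128]]]
```

The top camera pixels show the plate nested against both fences, the block standing at its place, and the tape measure and pliers unchanged. The arm hangs over the tape roll, which explains its pixel difference. I'll do one numeric check of the plate-to-fence fit and the angle.

```bash
python3 - <<'E'
from h import *
from scipy.optimize import minimize
c=cam('top'); g=cv2.cvtColor(cv2.imread('pics/top2.png'),cv2.COLOR_BGR2GRAY).astype(np.float32)
def samp(W):
    q=np.array([proj(c,w) for w in W],np.float32); return cv2.remap(g,q[:,:1].copy(),q[:,1:].copy(),cv2.INTER_LINEAR)[:,0]
def pts(p,X,Y,z):
    x,y,t=p; C=np.array([x,y]); ex=np.array([np.cos(t),np.sin(t)]); ey=np.array([-ex[1],ex[0]])
    return [np.r_[C+a*ex+b*ey,z] for a,b in zip(X,Y)]
n=np.linspace(-40,40,30)/1000; m=np.linspace(-20,20,18)/1000
def edge(p): # free edges x=+50,y=+27.5, blur 3 mm
    s=0
    for d in (.002,.004):
        s+=samp(pts(p,n,0*n+.0275-d,.064)).mean()-samp(pts(p,n,0*n+.0275+d,.064)).mean()
        s+=samp(pts(p,0*m+.05-d,m,.064)).mean()-samp(pts(p,0*m+.05+d,m,.064)).mean()
    return -s
best=min(((edge((.4865+a,.194+b,np.radians(t))),a,b,t) for a in np.arange(-.006,.0061,.0015) for b in np.arange(-.006,.0061,.0015) for t in range(254,265)))
r=minimize(edge,[.4865+best[1],.194+best[2],np.radians(best[3])],method='Nelder-Mead',options=dict(initial_simplex=[[.4865+best[1]+e,.194+best[2]+f,np.radians(best[3]+h)] for e,f,h in [(0,0,0),(.001,0,0),(0,.001,0),(0,0,1)]]))
p=r.x; print('plate',p[:2].round(4),np.degrees(p[2]).round(2),-r.fun)
# outer fence faces, top at .081, should be at x=-62, y=-39.5 from plate centre
xs=np.arange(-72,-52,1)/1000; mm=np.linspace(-22,12,14)/1000
print('x',[(round(a*1000),int(samp(pts(p,0*mm+a,mm,.081)).mean())) for a in xs])
ys=np.arange(-50,-30,1)/1000; nn=np.linspace(-45,25,20)/1000
print('y',[(round(b*1000),int(samp(pts(p,nn,0*nn+b,.081)).mean())) for b in ys])
for sgn in (0,1):
    q=[-.04,.02] ; a=q[sgn]
    k=np.linspace(a-.008,a+.008,8)
    pr=np.array([samp(pts(p,k,0*k+b,.081)).mean() for b in np.arange(-50,-33,.5)/1000]); i=np.argmax(np.diff(pr)); print('long fence outer at x',a,(-50+.5*i+.25))
E
```

```text
plate [0.4863 0.1939] 258.96 234.33567810058594
x [(-72, 121), (-71, 121), (-70, 121), (-69, 121), (-68, 121), (-67, 121), (-66, 120), (-65, 120), (-64, 118), (-63, 118), (-62, 123), (-61, 131), (-60, 140), (-59, 146), (-58, 148), (-57, 149), (-56, 152), (-55, 156), (-54, 159), (-53, 162)]
y [(-50, 121), (-49, 121), (-48, 121), (-47, 121), (-46, 121), (-45, 121), (-44, 121), (-43, 120), (-42, 119), (-41, 120), (-40, 125), (-39, 134), (-38, 143), (-37, 150), (-36, 153), (-35, 155), (-34, 157), (-33, 156), (-32, 155), (-31, 154)]
long fence outer at x -0.04 -38.75
long fence outer at x 0.02 -39.25
```

The fence faces fall at −61 and −39 mm, where −62 and −39.5 are expected, and they are parallel within 0.01 rad. The plates are home, so I'm handing in.

```bash
python3 -c "
from cell import robot
print(robot.observe()['time'], robot.hand_in())"
```

```text
the job is handed in; nothing more can be done
41.85 None
```

The job is handed in at 41.9 s: both plates (only two were present) are stacked square in the corner, the turntable is turned to its far stop, and the push block stands on the bench about 240 mm from the axis; the hand-in returned no verdict.

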